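# Set the focus target on the projector's gauge arm

### The job

First hang the yellow focus target by its eye on the brass hook at the end of the projector's gauge arm and let go of it; then push the orange lock button fully in to free the arm, and draw the arm out by its blue fin until its black pointer stands on the red mark of the scale. A spring pulls the arm back, so finish while still gripping the arm and holding it at the mark, with the target hanging freely from the hook. Leave the lens barrel, bulb, screwdriver and slide mount where they are.

Things in the scene. Friction and masses are not known exactly. Their poses are not given: they have to be found in the camera images.
- projector: Beige slide projector, fixed to the bench, 260 (x) by 300 (y) by 115 mm high; a lamp housing at the rear of its top (y -145 to -80 mm) rises to 160 mm. Origin at the centre of its underside, z up; its +y axis is the way the lens looks and the way the gauge arm draws out. The chrome lens sticks 45 mm out of the front face, below the arm. The arm runs in a channel along the middle of the top; the scale lies beside it on the +x side.
- boom: Telescoping gauge arm, a steel bar 16 mm wide and 14 mm high that slides straight along the projector's +y, 0 (home, as it starts) to 130 mm. Origin on the bar's axis, 130 mm above the bench, at the channel's mouth when home; axes as the projector's. It carries the blue fin, the brass hook and the black pointer. While locked it gives only about 0.5 mm. Freed, a spring draws it home with about 2 N at home and 4 N at 115 mm.
- fin (a point): Grip point of the blue fin that stands up on the arm near the channel's mouth: 14 mm thick (x), 28 mm long (y), from 19 mm above to 24 mm below this point (there is the top of a 26 mm wide block). Pinch it across its thickness, from above. 30 mm along +y from the arm's origin; axes as the projector's.
- hook (a point): Middle of the straight part of the brass hook at the arm's outer end, on its axis: round bar 7 mm thick that runs level along +y, straight from 14 mm before this point (where a block 24 mm wide and 22 mm high ends) to 14 mm beyond; then the tip turns up, ending 24 mm beyond this point and 11.5 mm above the axis. 89 mm along +y from the fin's centre (a full-open gripper at the hook has some 75 mm to the fin's near face); axes as the projector's.
- target_grip (a point): Centre of the tab at the top of the yellow focus target, where to grip it. The target is a plate 8 mm thick (its y axis is the plate's normal), z up; 64 mm wide up to 110 mm, then the tab, 34 mm wide, to 136 mm; about 80 g. This point is 121 mm above its lower edge, 15 mm below its top. It starts upright in a slotted wooden rack (fixed, 110 by 70 mm, 26 mm high, slot 18 mm deep) and is the same seen from both sides.
- target_eye (a point): Centre of the target's eye, a through hole 25 mm across, 92 mm above the lower edge, 29 mm below target_grip; axes as target_grip. On the hook it hangs about 9 mm below the hook's axis, the plate square to the bar, its lower edge some 30 mm above the bench.
- target: The yellow focus target; origin at the middle of its lower edge, axes as target_grip.
- lock_top (a point): Middle of the top of the orange lock button, 22 mm across, standing 11 mm above a grey bridge (40 by 32 mm) over the channel, 30 mm behind the channel's mouth. Pushed straight down.
- lock (a joint): Travel of the lock button: 0 out (arm locked), 0.006 m fully in. It needs about 4 to 5 N and stays in once pushed; the arm is free above about 0.004.
- pointer (a point): Tip of the black pointer, a 3 mm wide blade fixed to the arm that reaches over the scale from the channel; 190 mm behind the arm's origin, 145 mm above the bench; axes as the projector's.
- mark (a point): Centre of the red mark on the white scale, 8 mm wide along the projector's y, 26 mm long, fixed; axes as the projector's. The arm is on the mark when pointer and mark have the same y in the projector's frame; the mark is 60 to 115 mm ahead of the pointer at home.
- lens_barrel: Chrome lens barrel standing on the bench, 52 mm across, 80 mm high; origin at its underside. Leave alone.
- bulb: Frosted halogen bulb standing on a 40 by 34 mm white ceramic base, 50 mm high; origin at its underside. Leave alone.
- screwdriver: Red-handled screwdriver lying on the bench, about 200 mm long along its x. Leave alone.
- slide_mount: Grey plastic slide mount lying flat, 50 by 50 by 4 mm. Leave alone.
There are look-alikes about, which are no part of the job. What is meant by the target is not pink, and is the larger of those in its own colour.

How it is judged:
On the way, in this order (a step that is already met when the one before it is completed fails the run):
1. the target hangs by its eye on the hook, let go, while the arm is still locked (x of target_eye in the frame of hook between -0.009 and 0.009 m and y of target_eye in the frame of hook between -0.016 and 0.016 m and z of target_eye in the frame of hook between -0.014 and -0.004 m and contact force between target and the fingers below 0.05 N and contact force between target and boom above 0.2 N and angle between target_eye's own z axis and vertical below 0.25 rad), for 0.3 s.
2. the lock button is pushed fully in (value of joint lock above 0.0045 m), for 0.1 s.
At the end, for the whole second after the job is handed in: The pointer stands on the red mark (within 4 mm, half the mark's width) and still, held there by the fingers on the arm (over 1 N), the lock button is in (over 4.5 mm), and the target hangs by its eye on the straight part of the hook, untouched by the fingers (all of step 1 and y of pointer in the frame of mark between -0.004 and 0.004 m and value of joint lock above 0.0045 m and contact force between the fingers and boom above 1 N and linear speed of boom below 0.01 m/s); the arm keeps its last pose, push and grip.
It fails at once if the chrome lens barrel is moved by more than 30 mm (distance of lens_barrel from where it was at the start of the episode above 0.03 m).
It fails at once if the halogen bulb is moved by more than 30 mm (distance of bulb from where it was at the start of the episode above 0.03 m).
It fails at once if the screwdriver is moved by more than 30 mm (distance of screwdriver from where it was at the start of the episode above 0.03 m).
It fails at once if the slide mount is moved by more than 30 mm (distance of slide_mount from where it was at the start of the episode above 0.03 m).
It also fails if it takes over 59 s, if anything falls off the work surface, if the arm or the gripper's body presses on something with over 40 N, if the wrist force passes 120 N, or if a joint passes its speed limit or range.

### The arm

A 6-joint arm with a two-finger parallel gripper is mounted at the origin on the work surface. World frame = base frame: x ahead of the robot, y to its left, z up, the work surface at z = 0. Lengths are in m, angles in rad, forces in N, time in s.
With the tool pointing down it reaches from about 0.275 to 0.875 m from the base axis. Payload 12.5 kg.
Tool frame: the origin (TCP) lies between the finger pads; the fingertips stand 19 mm ahead of it and the grasp point (between the pads) is the TCP; z points along the fingers, y is the direction in which the jaws open and shut (so a half turn about z gives the same grasp; the last joint's range is limited). The gripper opens to 85 mm and grips with 20 to 120 N. Pads are 22 mm wide; open, the fingers measure 114 mm over their backs; the gripper's body (76 mm by 85 mm) begins 54 mm behind the grasp point. The pads swing forward as they close: fully open they stand 13 mm farther back than shut.
Start: joints at [-1.273, 0.351, 1.652, -0, 1.139, -0.085], TCP at [0.205, -0.51, 0.25] pointing down, gripper open.
Joint ranges: [-2.75, 2.75], [-0.79, 2.1], [0.01, 2.65], [-1.57, 4.71], [0.07, 3.14], [-2.87, 2.87]. Speed limits (rad/s): [2.22, 2.22, 2.79, 3.14, 3.14, 3.14].

### API

Orientations are given as a unit quaternion [w, x, y, z].
In Python, from station import ctrl, imaging, regions_of, landmark_of gives the robot as it stands.
- The arm moves only by the tool servo_tool, never from a script. Its argument "deltas" is a list of rows, each a list of 2 entries, a list of its own where there are three numbers: the shift along the tool's x, y, z in m, then the turn about the tool's z in degrees. A call has 1 to 20 rows; each row is the pose to reach, as a shift and turn from the pose measured when the call began, along the tool's axes at that moment; what a row does not reach only later rows make up. A row lasts 1/10 s, in which the tool goes at most 50 mm and 8.59 degrees, less where a joint would pass 70% of its speed; a pose out of reach is approached as far as the arm can. A call with a gripper value outside its range is refused whole. "claw" is the closure, from -1 (fully open) to 1 (shut), set as the call begins (left out, the last holds). The fingers move at their own pace and stop on an object; "newtons" is the grip in N (left out, the last holds). Time passes only in rows, so rows that repeat a pose let the fingers close. It gives the time, the measured TCP pose, the force and the opening at its end, in the units of the state.
- ctrl.sense(): the state, without advancing time (a new reading comes with each control period).
- imaging.grab_frame(name): name is "scene" or "top"; returns the picture (480x640x3 uint8, blue, green, red); there is no depth.
- imaging.camera_params(name): a dict with "fx", "fy", "cx", "cy" (pixels), "pose" (4x4, takes a point from camera to world coordinates). Camera axes: x right, y down, z forward; pixel columns grow to the right and rows downward; lengths in m; the calibration is good to about 2 mm. A picture is of the moment at which its call begins. camera_params takes no time and is no camera call.
- ctrl.job_done(): hands the job in, once; it reports no verdict.
Trained networks look in the newest picture that a camera, given by its name, has taken for a name from the list of things; names that differ only in an ending like _2 or _b are one class to them, and where a whole thing is asked for, a point or a joint stands for the part that bears it (a point fixed in the world has none). Each returns a list of dicts, best first, with "p" (0 to 1); they miss things now and then, are a little off and sometimes report something else, mostly with a low value. They report only what shows in the picture. A call takes as long as a camera call. They do not tell look-alikes from the thing itself.
- regions_of(camera, name): "mask" (480x640 bool, what is visible of it) and "extent" ([left, top, right, bottom] in pixels, round what is visible of it).
- landmark_of(camera, name): "xy" ([column, row] in pixels: a listed point, or the origin of a listed thing).
The state is a dict: "time_s": time; "q": joint angles; "qd": joint speeds; "tau": joint torques, N m; "eef_pos": TCP position; "tcp_rot": TCP orientation; "wrist_force": force on the tool from outside, world axes, zero at the start; "torque": the same for the moment, N m; "opening": finger opening in m.
Only numpy, scipy, OpenCV 4.12 (cv2) and the standard library are available. Lean on these libraries where they do the work, as an engineer would, in place of code of your own. Each camera call takes 0.05 s, during which the arm holds its last target. There are 200 camera calls.

## Working session

There is one attempt and no reset: what is moved stays moved. The work goes in short steps, Python scripts to look and compute and a tool call to move; the robot and the scene stay as the last step left them, time stands still between calls to the robot, and variables do not carry over. Pictures are saved under pics/ and viewed, on a budget of 10 in all, crops included, one or two more only if the job needs it, and the job is handed in when it is done.

Besides the shell and the picture viewer there is one more tool, called after "Request:" as name(argument=value, ...), one argument or row to a line, values as JSON. servo_tool: Moves the arm, as the interface text tells. Its arguments: {"type":"object","properties":{"deltas":{"type":"array","items":{"type":"array"}},"claw":{"type":"number"},"newtons":{"type":"number"}},"required":["deltas"]}

```bash
ls; mkdir -p pics; cat > h.py <<'E'
import numpy as np, cv2
from station import ctrl, imaging, regions_of, landmark_of
def ray(cam,uv):
    c=imaging.camera_params(cam);T=np.array(c["pose"])
    d=T[:3,:3]@np.array([(uv[0]-c["cx"])/c["fx"],(uv[1]-c["cy"])/c["fy"],1.]);return T[:3,3],d
def onz(cam,uv,z):
    o,d=ray(cam,uv);return o+d*(z-o[2])/d[2]
def proj(cam,p):
    c=imaging.camera_params(cam);T=np.array(c["pose"]);q=T[:3,:3].T@(np.asarray(p)-T[:3,3])
    return np.array([c["fx"]*q[0]/q[2]+c["cx"],c["fy"]*q[1]/q[2]+c["cy"]])
def tri(a,b):
    A=np.zeros((3,3));r=np.zeros(3);L=[]
    for o,d in (a,b):
        d=d/np.linalg.norm(d);P=np.eye(3)-np.outer(d,d);A+=P;r+=P@o;L.append((P,o))
    x=np.linalg.solve(A,r);return x,[np.linalg.norm(P@(x-o)) for P,o in L]
E
python3 - <<'E'
from h import *
for c in("scene","top"):
    cv2.imwrite(f"pics/{c}0.png",imaging.grab_frame(c)); P=imaging.camera_params(c); print(c,P["fx"],np.round(P["pose"],3).tolist())
Z=dict(fin=.130,hook=.130,target_grip=.129,target_eye=.1,lock_top=None,pointer=.145,mark=None,projector=0,boom=.130)
for n in Z:
    D={}
    for c in("scene","top"):
        D[c]=landmark_of(c,n)
        print(n,c,[(np.round(k["xy"],1).tolist(),round(k["p"],2)) for k in D[c][:4]])
    for a in D["scene"][:3]:
        for b in D["top"][:3]:
            x,e=tri(ray("scene",a["xy"]),ray("top",b["xy"])); 
            if max(e)<.008: print("   ",np.round(x,4),np.round(e,4))
print(ctrl.sense())
E
```

```text
pics
scene 624.5203696107425 [[-0.325, 0.583, -0.744, 1.57], [0.945, 0.186, -0.267, 0.457], [-0.017, -0.791, -0.612, 0.968], [0.0, 0.0, 0.0, 1.0]]
top 611.6515175310313 [[-0.017, -0.984, 0.175, 0.33], [-1.0, 0.016, -0.007, 0.084], [0.004, -0.175, -0.985, 1.259], [0.0, 0.0, 0.0, 1.0]]
fin scene [([255.3, 189.2], 0.76), ([233.1, 185.9], 0.71)]
fin top [([410.2, 246.2], 0.76), ([303.4, 164.6], 0.17)]
    [ 0.5171 -0.0857  0.1632] [0.0021 0.0021]
hook scene [([295.0, 207.6], 0.92)]
hook top [([359.2, 250.5], 0.73)]
    [0.5152 0.0069 0.1309] [0.0003 0.0003]
target_grip scene [([362.2, 266.6], 0.81), ([430.9, 260.0], 0.73), ([233.1, 185.9], 0.66), ([472.9, 274.8], 0.58)]
target_grip top [([144.2, 225.1], 0.63), ([257.3, 189.2], 0.58), ([188.5, 211.6], 0.56)]
    [0.6411 0.201  0.1117] [0.0014 0.0014]
    [0.5951 0.3314 0.1261] [0.003 0.003]
target_eye scene [([427.8, 270.3], 0.87), ([359.2, 275.0], 0.86), ([473.3, 283.4], 0.57)]
target_eye top [([190.7, 215.6], 0.74), ([254.5, 189.6], 0.59), ([146.4, 228.6], 0.51), ([421.5, 247.1], 0.15)]
    [0.5945 0.3303 0.0973] [0.0001 0.0001]
    [0.
[... 752 characters left out ...]
[0.0001 0.0001]
{'time_s': 1.0, 'q': array([-1.27260278e+00,  3.50687613e-01,  1.65179937e+00,  5.44875065e-05,
        1.13911122e+00, -8.45773695e-02]), 'qd': array([ 1.33694570e-03, -4.73323902e-04, -5.16131837e-04, -4.34325257e-05,
       -2.07384132e-04,  1.20026729e-03]), 'tau': array([-5.73593047e-05, -5.06037605e+01, -2.91646135e+01, -2.28079239e-05,
        6.59517937e-04, -1.14460386e-05]), 'eef_pos': array([ 0.20546284, -0.51016484,  0.25029659]), 'tcp_rot': array([-5.39579358e-06,  9.81743805e-01,  1.90208047e-01,  2.43077337e-05]), 'wrist_force': array([0.2069476 , 0.38659578, 0.16299043]), 'torque': array([ 0.01709927,  0.02864073, -0.00224992]), 'opening': 0.08565203900896631}
```

View pics/scene0.png

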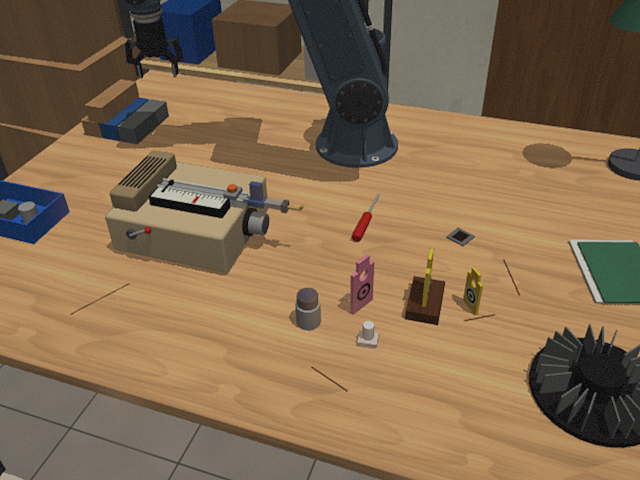

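View pics/top0.png

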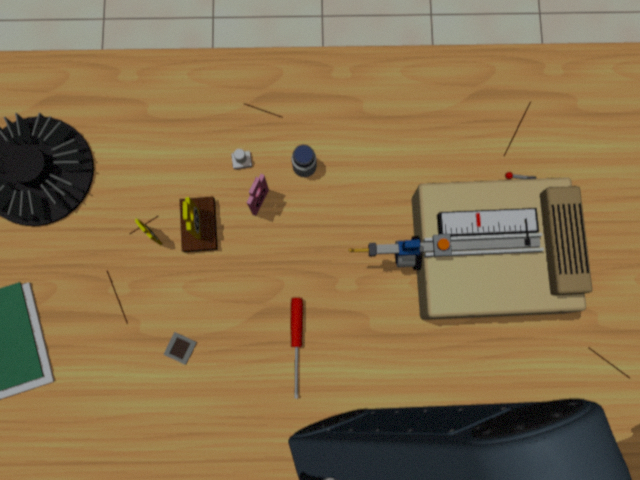

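The pictures agree. The yellow target stands in its rack at scene (428,270) / top (190,215). The pink one (362,285) and the small yellow one (473,290) are the look-alikes. The hook is at scene (295,207) / top (359,250). Next I'll fit the projector and plate poses.

```bash
cat > fit.py <<'E'
from h import *
from scipy.optimize import least_squares
# projector pose: arm origin x,y, yaw, pointer lateral off, mark off y
obs=[]
offs=dict(fin=(0,.03,.13+.0),hook=(0,.119,.13),lock_top=(0,-.03,None),boom=(0,0,.13),pointer=(None,-.19,.145))
def fit(L):
    def f(p):
        r=[]
        for c,n,uv in L:
            o=[0,{'fin':.03,'hook':.119,'lock_top':-.03,'boom':0,'pointer':-.19}[n]]
            if n=='pointer':o[0]=p[3]
            z={'fin':p[4],'lock_top':p[5],'pointer':.145}.get(n,.13)
            s,k=np.sin(p[2]),np.cos(p[2])
            r+=list(proj(c,[p[0]+k*o[0]-s*o[1],p[1]+s*o[0]+k*o[1],z])-uv)
        r+=[(p[4]-.165)/.005,(p[5]-.155)/.005]
        return np.array(r)
    s=least_squares(f,[.519,-.115,0,.04,.16,.15],loss='soft_l1',f_scale=1.5,x_scale=.01)
    return s.x,f(s.x)
E
python3 - <<'E'
from fit import *
near={'fin':{'scene':(255,190),'top':(410,246)},'hook':{'scene':(295,208),'top':(359,250)},'lock_top':{'scene':(233,187),'top':(444,241)},'boom':{'scene':(244,202),'top':(426,248)},'pointer':{'scene':(162,189),'top':(527,218)}}
L=[(c,n,np.array(u)) for n in near for c,u in near[n].items()]
p,r=fit(L);print(np.round(p,4));print(np.round(r[:-2].reshape(-1,2),1).tolist())
img=imaging.grab_frame("top");hsv=cv2.cvtColor(img,cv2.COLOR_BGR2HSV)
for R in regions_of("top","target"):
    m=R["mask"];print(R["extent"],round(R["p"],2),m.sum())
    e=R["extent"]
a=cv2.resize(img[180:265,165:230],None,fx=6,fy=6,interpolation=cv2.INTER_CUBIC)
b=cv2.resize(img[205:290,345:410],None,fx=6,fy=6,interpolation=cv2.INTER_CUBIC)
cv2.imwrite("pics/c1.png",np.hstack([a,b]))
# bar axis line: project fits
for y in(0,-.05,-.1,-.15):pass
E
```

```text
[ 0.5202 -0.1156  0.0357  0.0409  0.1624  0.1596]
[[0.9, 0.1], [1.1, -1.3], [-1.4, -0.2], [2.2, 0.1], [-1.2, 0.1], [-0.3, 2.3], [1.1, -2.3], [-1.4, -1.1], [0.1, 2.5], [-1.4, 0.8]]
[247.0, 175.8, 270.8, 215.4] 0.92 598
[163.7, 331.7, 194.1, 364.6] 0.73 641
[183.2, 198.4, 203.2, 240.8] 0.66 564
[133.0, 220.8, 162.4, 243.3] 0.56 224
[347.9, 236.9, 540.1, 257.4] 0.27 1623
```

View pics/c1.png

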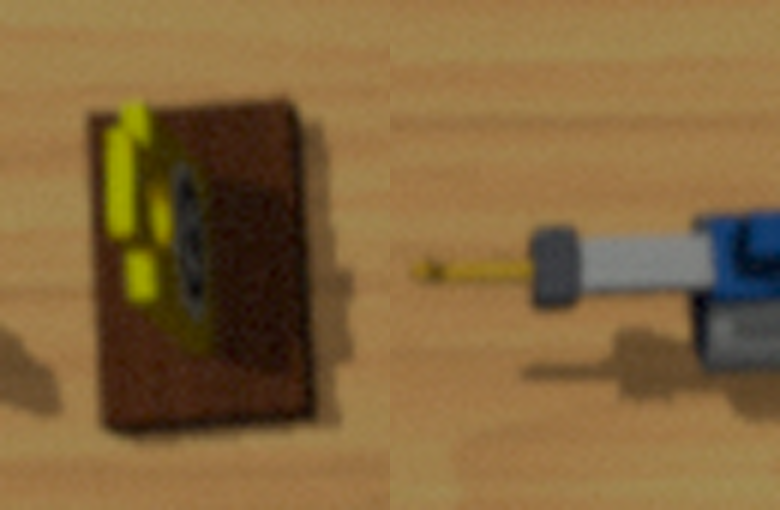

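The left half of the crop shows the rack and target: tab top at about px (182.7–187.5, 201–220), shoulders at about (187.8,200.7) and (188.5,226.2). The right half shows the hook: tip at about (348.5,250.2), block end at (368.8,250).

```bash
python3 - <<'E'
from h import *
q=lambda a,b,z:onz("top",(165+a/6,180+b/6),z)
# tab-top centre & shoulders
print("tab",q(120,182,.144), q(120,127,.144)-q(120,238,.144))
u,l=q(137,124,.118),q(141,277,.118);print("sh",(u+l)/2,u-l,np.degrees(np.arctan2((u-l)[1],(u-l)[0])))
for a,b in (((122,127),(119,238)),):pass
r=q(90,115,.026)-q(105,430,.026);print("rack",r,np.degrees(np.arctan2(r[1],r[0])))
h=lambda a,b,z:onz("top",(345+(a-390)/6,205+b/6),z)
print("blockend",h(533,270,.13),"tip",h(410,270,.14)); 
# bar axis
print("bar", h(556,267,.141), h(710,263,.137))
# bar further back in top image: grey channel bar centre rows
img=imaging.grab_frame("top")
for R in regions_of("top","boom")[:1]:
    m=R["mask"]
    for c in range(350,545,12):
        rr=np.where(m[:,c])[0]
        if len(rr):print(c,rr.min(),rr.max(),end=' | ')
E
```

```text
tab [0.59410318 0.33113028 0.144     ] [0.03542135 0.00080445 0.        ]
sh [0.59421716 0.33073724 0.118     ] [0.04989591 0.00235864 0.        ] 2.706425036286001
rack [ 1.10277593e-01  7.75241626e-03 -2.22044605e-16] 4.021226547583158
blockend [ 0.51595742 -0.0110142   0.13      ] tip [0.51491483 0.02783677 0.14      ]
bar [ 0.51497533 -0.0172248   0.141     ] [ 0.51613721 -0.06538033  0.137     ]
350 250 251 | 362 249 252 | 374 243 256 | 386 245 253 | 398 243 254 | 410 240 255 | 422 243 252 | 458 242 250 | 470 241 250 | 482 241 249 | 494 240 249 | 506 240 247 | 518 240 247 | 530 239 247 |
```

Request:
servo_tool(
  deltas=[
    [[0,0,0],8],
    [[0,0,0],16],
    [[0,0,0],21.9],
  ],
  claw=-1,
  newtons=40,
)

```text
time_s: 1.5
eef_pos: [0.2054, -0.5102, 0.2503]
tcp_rot: [-0.0, 1.0, -0.002, -0.0]
wrist_force: [-0.7, -0.7, 0.3]
opening: 0.0853
```

Request:
servo_tool(
  deltas=[
    [[0.385,-0.842,0],-3.5],
    [[0.385,-0.842,0],-3.5],
    [[0.385,-0.842,0],-3.5],
    [[0.385,-0.842,0],-3.5],
    [[0.385,-0.842,0],-3.5],
    [[0.385,-0.842,0],-3.5],
    [[0.385,-0.842,0],-3.5],
    [[0.385,-0.842,0],-3.5],
    [[0.385,-0.842,0],-3.5],
    [[0.385,-0.842,0],-3.5],
    [[0.385,-0.842,0],-3.5],
    [[0.385,-0.842,0],-3.5],
    [[0.385,-0.842,0],-3.5],
    [[0.385,-0.842,0],-3.5],
    [[0.385,-0.842,0],-3.5],
    [[0.385,-0.842,0],-3.5],
    [[0.385,-0.842,0],-3.5],
    [[0.385,-0.842,0],-3.5],
    [[0.385,-0.842,0],-3.5],
    [[0.385,-0.842,0],-3.5],
  ],
  claw=-1,
)

```text
time_s: 3.5
eef_pos: [0.5949, 0.3327, 0.2493]
tcp_rot: [-0.0, 1.0, 0.029, -0.0]
wrist_force: [0.9, -0.6, -0.5]
opening: 0.0853
```

Request:
servo_tool(
  deltas=[
    [[0,0.0015,0.04],0],
    [[0,0.0015,0.08],0],
    [[0,0.0015,0.1],0],
    [[0,0.0015,0.107],0],
    [[0,0.0015,0.107],0],
  ],
)

```text
time_s: 4.0
eef_pos: [0.5948, 0.3306, 0.142]
tcp_rot: [0.0, 1.0, 0.029, -0.001]
wrist_force: [0.3, 0.5, 1.1]
opening: 0.0852
```

Request:
servo_tool(
  deltas=[
    [[0,0,0],0],
    [[0,0,0],0],
    [[0,0,0],0],
    [[0,0,0],0],
    [[0,0,0],0],
    [[0,0,0],0],
    [[0,0,0],0],
    [[0,0,0],0],
    [[0,0,0],0],
    [[0,0,0],0],
  ],
  claw=1,
  newtons=40,
)

```text
time_s: 5.0
eef_pos: [0.5949, 0.3308, 0.1424]
tcp_rot: [-0.0, 1.0, 0.029, -0.0]
wrist_force: [-0.8, 1.4, 4.2]
opening: 0.0071
```

Request:
servo_tool(
  deltas=[
    [[0,0,-0.02],0],
    [[0,0,-0.04],0],
    [[0,0,-0.06],0],
    [[-0.03,0.006,-0.06],0],
    [[-0.06,0.012,-0.06],0],
    [[-0.08,0.03,-0.06],0],
    [[-0.09,0.06,-0.06],1],
    [[-0.096,0.09,-0.06],1.8],
    [[-0.096,0.12,-0.06],1.8],
    [[-0.096,0.15,-0.06],1.8],
    [[-0.096,0.18,-0.06],1.8],
    [[-0.096,0.21,-0.06],1.8],
    [[-0.096,0.235,-0.06],1.8],
    [[-0.096,0.253,-0.05],1.8],
    [[-0.096,0.261,-0.04],1.8],
    [[-0.096,0.261,-0.034],1.8],
    [[-0.096,0.261,-0.034],1.8],
  ],
)

```text
time_s: 6.7
eef_pos: [0.5137, 0.0651, 0.1753]
tcp_rot: [-0.0, 1.0, 0.013, -0.001]
wrist_force: [-0.4, 0.3, 0.3]
opening: 0.0071
```

```bash
python3 - <<'E'
from h import *
s=ctrl.sense();print(np.round(s["eef_pos"],4),s["tcp_rot"][2])
for n in("target_eye","target_grip","hook"):
    D=[]
    for c in("scene","top"):
        if n=="target_eye": I=imaging.grab_frame(c); cv2.imwrite(f"pics/{c}2.png",I)
        D.append(landmark_of(c,n)); print(n,c,[(np.round(k["xy"],1).tolist(),round(k["p"],2)) for k in D[-1][:5]])
    for a in D[0]:
        for b in D[1]:
            x,e=tri(ray("scene",a["xy"]),ray("top",b["xy"]))
            if max(e)<.006: print("   ",np.round(x,4),np.round(e,4))
a=cv2.resize(cv2.imread("pics/scene2.png")[150:270,230:380],None,fx=5,fy=5,interpolation=cv2.INTER_CUBIC)
cv2.imwrite("pics/c2.png",a)
E
```

```text
[0.5137 0.0651 0.1753] 0.013494201182544196
target_eye scene [([475.3, 283.1], 0.91), ([363.2, 275.4], 0.88), ([322.1, 213.2], 0.66)]
target_eye top [([145.3, 230.0], 0.75), ([409.9, 242.3], 0.75), ([255.3, 193.4], 0.71)]
    [0.5728 0.4268 0.0694] [0.0015 0.0015]
    [0.6398 0.2054 0.0873] [0.0006 0.0006]
target_grip scene [([318.4, 199.3], 0.89), ([473.4, 274.0], 0.66), ([364.6, 267.5], 0.58), ([245.6, 200.4], 0.53)]
target_grip top [([144.1, 227.8], 0.7), ([255.7, 184.7], 0.6)]
    [0.5725 0.4211 0.0934] [0.0002 0.0002]
    [0.6482 0.2057 0.1165] [0.0036 0.0036]
hook scene [([294.0, 206.8], 0.72)]
hook top [([480.3, 220.2], 0.29)]
```

View pics/c2.png

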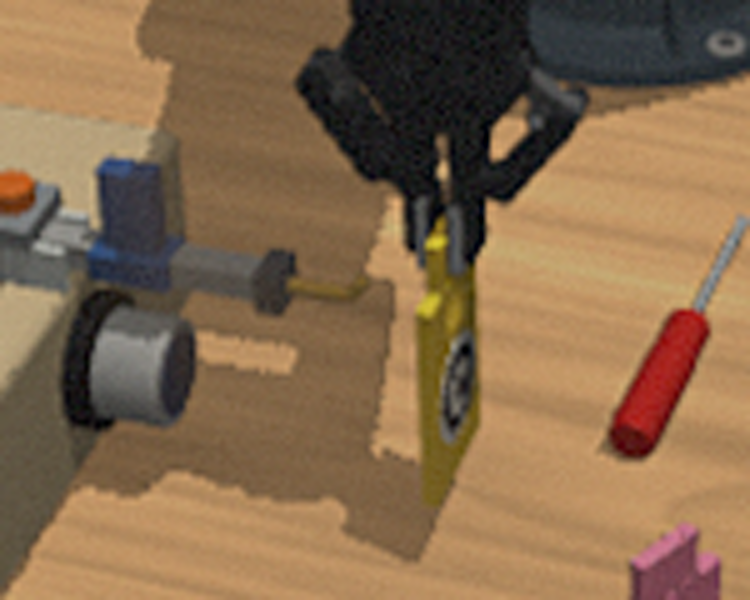

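```bash
python3 - <<'E'
from h import *
print("eye pred",proj("scene",[.5137,.0651,.133]),"obs 322.1,213.2"); print("grip pred",proj("scene",[.5137,.0651,.162]),"obs 318.4 199.3")
print("hook pred",proj("scene",[.5153,.0045,.13]),"obs 294-295,207", proj("scene",[.5153,.0045,.134]),proj("scene",[.5203,.0045,.13]))
# intersections at the plate plane: x,z of ray with y=.0651
for uv in((322.1,213.2),(318.4,199.3)):
    o,d=ray("scene",uv);print(o+d*(.0651-o[1])/d[1])
o,d=ray("scene",(294.5,207.2));print("hook at x=.5153",o+d*(.5153-o[0])/d[0])
E
```

```text
eye pred [319.51363792 211.12462634] obs 322.1,213.2
grip pred [319.2209159  200.61626244] obs 318.4 199.3
hook pred [294.15588787 207.75914262] obs 294-295,207 [294.07259782 206.33679152] [293.35704825 209.00322689]
[0.49710146 0.0651     0.11536873]
[0.5186717 0.0651    0.1689597]
hook at x=.5153 [0.5153     0.00542809 0.13178023]
```

Request:
servo_tool(
  deltas=[
    [[0.001,0.01,-0.001],0],
    [[0.001,0.02,-0.001],0],
    [[0.001,0.03,-0.001],0],
    [[0.001,0.037,-0.001],0],
    [[0.001,0.044,-0.001],0],
    [[0.001,0.05,-0.001],0],
    [[0.001,0.05,-0.001],0],
  ],
)

```text
time_s: 7.8
eef_pos: [0.5168, 0.0143, 0.1776]
tcp_rot: [-0.0, 1.0, 0.013, -0.0]
wrist_force: [0.1, 0.1, -0.3]
opening: 0.0066
```

```bash
python3 - <<'E'
from h import *
I=imaging.grab_frame("scene"); cv2.imwrite("pics/c3.png",cv2.resize(I[170:250,240:340],None,fx=7,fy=7,interpolation=cv2.INTER_CUBIC))
E
```

```text
(no output)
```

View pics/c3.png

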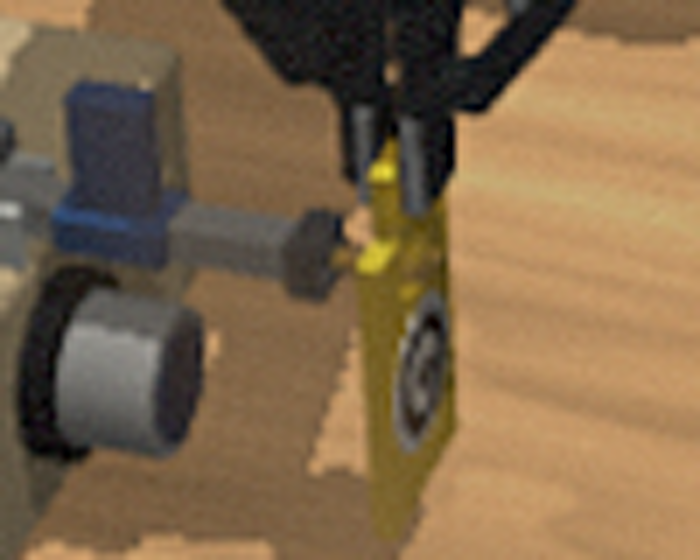

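Request:
servo_tool(
  deltas=[
    [[-0.001,0.005,0],0],
    [[-0.001,0.009,0.001],0],
    [[-0.001,0.009,0.005],0],
    [[-0.001,0.009,0.008],0],
    [[-0.001,0.009,0.011],0],
    [[-0.001,0.009,0.013],0],
    [[-0.001,0.009,0.013],0],
  ],
)

```text
time_s: 8.55
eef_pos: [0.5159, 0.0058, 0.1642]
tcp_rot: [-0.0, 1.0, 0.013, -0.0]
wrist_force: [0.3, 0.2, 0.1]
opening: 0.007
```

Request:
servo_tool(
  deltas=[
    [[0,0,0.001],0],
    [[0,0,0.002],0],
    [[0,0,0.002],0],
  ],
)

```text
time_s: 8.85
eef_pos: [0.5161, 0.0058, 0.1629]
tcp_rot: [-0.0, 1.0, 0.013, -0.0]
wrist_force: [-2.9, -0.4, 6.6]
opening: 0.0072
```

```bash
python3 - <<'E'
from h import *
I=imaging.grab_frame("scene"); cv2.imwrite("pics/c4.png",cv2.resize(I[170:250,240:340],None,fx=7,fy=7,interpolation=cv2.INTER_CUBIC))
E
```

```text
(no output)
```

View pics/c4.png

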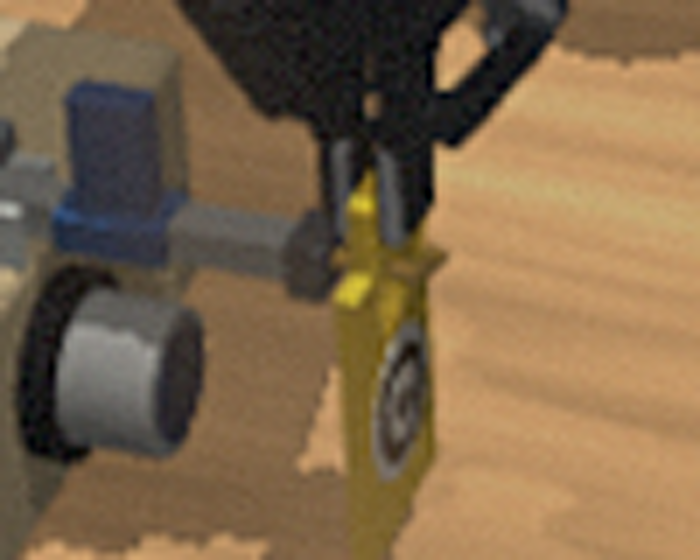

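Request:
servo_tool(
  deltas=[
    [[-0.001,0,-0.0005],0],
    [[-0.0015,0,-0.001],0],
    [[-0.0015,0,-0.001],0],
  ],
)

```text
time_s: 9.2
eef_pos: [0.5145, 0.0058, 0.1639]
tcp_rot: [-0.0, 1.0, 0.013, -0.0]
wrist_force: [-0.6, -0.5, -0.2]
opening: 0.0068
```

Request:
servo_tool(
  deltas=[
    [[0,0,0],0],
    [[0,0,0],0],
    [[0,0,0],0],
    [[0,0,0],0],
    [[0,0,0],0],
    [[0,0,0],0],
  ],
  claw=-0.3,
)

```text
time_s: 9.8
eef_pos: [0.5145, 0.0058, 0.1639]
tcp_rot: [-0.0, 1.0, 0.013, -0.0]
wrist_force: [0.7, -0.6, 0.2]
opening: 0.0551
```

Request:
servo_tool(
  deltas=[
    [[0,0,-0.02],0],
    [[0,0,-0.045],0],
    [[0,0,-0.085],0],
  ],
)

```text
time_s: 10.1
eef_pos: [0.5136, 0.0058, 0.2484]
tcp_rot: [-0.0, 1.0, 0.013, -0.002]
wrist_force: [-0.3, -0.3, 0.1]
opening: 0.0554
```

Request:
servo_tool(
  deltas=[
    [[0,0.04,0],0],
    [[0.001,0.08,0],0],
    [[0.002,0.12,0],0],
    [[0.002,0.15,0],0],
    [[0.002,0.15,0.02],0],
    [[0.002,0.15,0.035],0],
    [[0.002,0.15,0.035],0],
  ],
  claw=1,
)

```text
time_s: 10.8
eef_pos: [0.5185, -0.144, 0.2115]
tcp_rot: [-0.001, 1.0, 0.013, -0.004]
wrist_force: [-0.6, 0.6, 0.0]
opening: 0.0
```

```bash
python3 - <<'E'
from h import *
I=imaging.grab_frame("scene"); cv2.imwrite("pics/c5.png",cv2.resize(I[120:260,180:340],None,fx=5,fy=4.2,interpolation=cv2.INTER_CUBIC))
hsv=cv2.cvtColor(I,cv2.COLOR_BGR2HSV)
m=cv2.inRange(hsv,(5,170,120),(14,255,255));m[:170]=0;m[210:]=0;m[:,:215]=0;m[:,250:]=0
y,x=np.where(m>0);print("orange",len(x),x.min(),x.max(),y.min(),y.max(),x.mean(),y.mean())
print([(k["xy"],k["p"]) for k in landmark_of("scene","lock_top")])
s=ctrl.sense()["eef_pos"];print(s,"lock pred",proj("scene",[.5205,-.1445,.157]),"tip",proj("scene",s-[0,0,.019]))
for n in("target_eye","hook"):print(n,[(np.round(k["xy"],1),round(k["p"],2)) for k in landmark_of("scene",n)])
E
```

```text
orange 32 228 236 184 189 231.53125 187.03125
[([231.9, 186.6], 0.48)]
[ 0.51958997 -0.14399     0.21357363] lock pred [232.47633351 187.96512822] tip [231.07035335 174.09908653]
target_eye [(array([293.9, 212.3]), 0.85), (array([359.6, 275. ]), 0.8), (array([473. , 283.8]), 0.7), (array([252.9, 190.3]), 0.58)]
hook [(array([295.4, 208.2]), 0.93), (array([294.1, 242.3]), 0.67), (array([245.8, 203.1]), 0.37)]
```

View pics/c5.png

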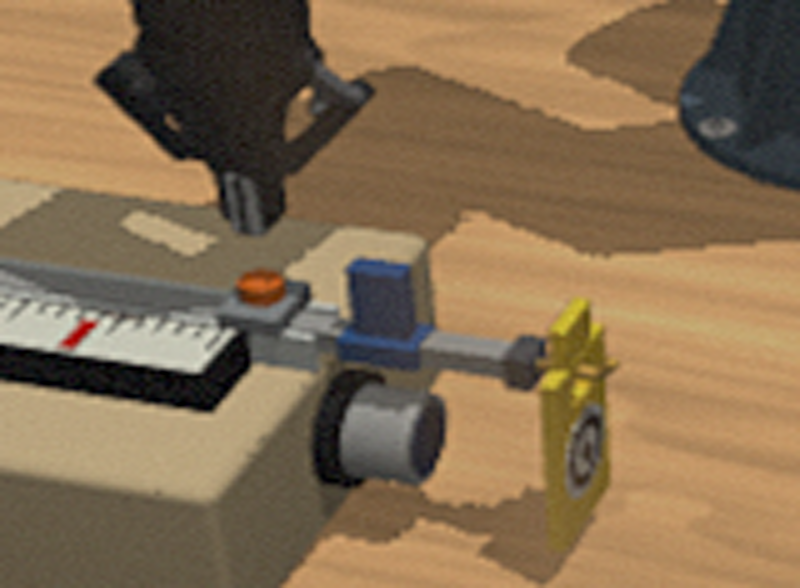

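The target hangs on the hook at crop (575,370). The closed fingers stand above the orange button at crop (262,285). I'll press down in small steps.

Request:
servo_tool(
  deltas=[
    [[0.001,0,0.015],0],
    [[0.001,0,0.03],0],
    [[0.001,0,0.033],0],
    [[0.001,0,0.035],0],
    [[0.001,0,0.037],0],
    [[0.001,0,0.038],0],
    [[0.001,0,0.038],0],
  ],
)

```text
time_s: 11.7
eef_pos: [0.521, -0.1439, 0.1766]
tcp_rot: [-0.0, 1.0, 0.014, -0.001]
wrist_force: [-2.3, 2.6, 4.0]
opening: 0.0001
```

Request:
servo_tool(
  deltas=[
    [[0,0,0.0015],0],
    [[0,0,0.003],0],
    [[0,0,0.0045],0],
    [[0,0,0.005],0],
    [[0,0,0.005],0],
  ],
)

```text
time_s: 12.2
eef_pos: [0.5212, -0.144, 0.1738]
tcp_rot: [0.0, 1.0, 0.014, -0.0]
wrist_force: [-11.5, 4.5, 27.9]
opening: -0.0001
```

Request:
servo_tool(
  deltas=[
    [[0,0,-0.005],0],
    [[0,0,-0.03],0],
    [[0,0,-0.06],0],
    [[0,-0.03,-0.085],0],
    [[0,-0.045,-0.085],0],
  ],
)

```text
time_s: 12.7
eef_pos: [0.5213, -0.0983, 0.2618]
tcp_rot: [0.001, 1.0, 0.014, 0.002]
wrist_force: [0.7, -0.4, -1.1]
opening: 0.0001
```

```bash
python3 - <<'E'
from fit import *
I={}
for c in("scene","top"): I[c]=imaging.grab_frame(c)
cv2.imwrite("pics/scene6.png",I["scene"]);cv2.imwrite("pics/top6.png",I["top"])
hsv=cv2.cvtColor(I["scene"],cv2.COLOR_BGR2HSV)
m=cv2.inRange(hsv,(5,170,120),(14,255,255));m[:170]=0;m[210:]=0;m[:,:215]=0;m[:,250:]=0
y,x=np.where(m>0);print("orange",len(x),x.min(),x.max(),y.min(),y.max(),x.mean(),y.mean())
for n in("lock_top","fin","pointer","mark","hook","target_eye"):
    print(n,[(c,np.round(k["xy"],1).tolist(),round(k["p"],2)) for c in I for k in landmark_of(c,n)[:3]])
s=I["scene"]; cv2.imwrite("pics/c6.png",cv2.resize(s[165:265,140:320],None,fx=4.4,fy=4.4,interpolation=cv2.INTER_CUBIC))
E
```

```text
orange 31 229 235 187 191 232.03225806451613 189.06451612903226
lock_top [('scene', [232.5, 187.0], 0.51), ('scene', [368.2, 219.7], 0.49)]
fin [('scene', [256.7, 188.3], 0.61)]
pointer [('scene', [164.3, 188.4], 0.66), ('scene', [295.9, 209.6], 0.26), ('top', [525.1, 218.4], 0.89)]
mark [('scene', [195.1, 200.4], 0.48)]
hook [('scene', [295.6, 208.9], 0.63), ('scene', [254.3, 188.5], 0.45), ('top', [359.1, 251.2], 0.63)]
target_eye [('scene', [294.6, 214.5], 0.79), ('scene', [474.9, 286.1], 0.76), ('scene', [363.2, 272.3], 0.58), ('top', [145.1, 229.4], 0.78), ('top', [358.5, 251.2], 0.73), ('top', [255.1, 190.1], 0.56)]
```

View pics/c6.png

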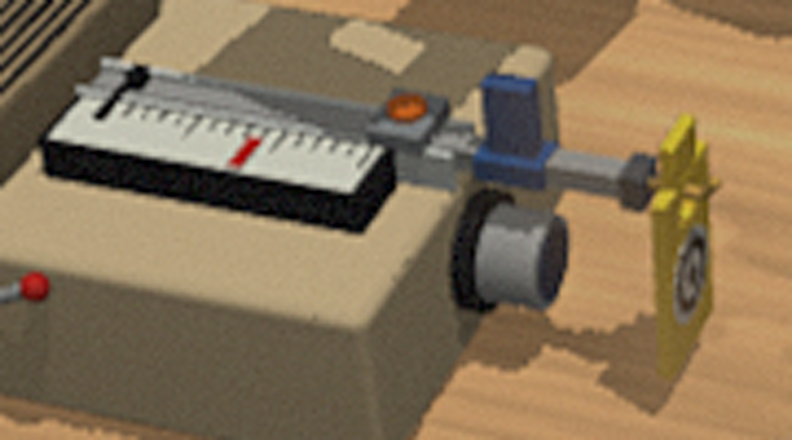

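Request:
servo_tool(
  deltas=[
    [[-0.003,-0.014,0],-8.5],
    [[-0.003,-0.014,0],-17],
    [[-0.003,-0.014,0],-25.5],
    [[-0.003,-0.014,0],-34],
    [[-0.003,-0.014,0],-42.5],
    [[-0.003,-0.014,0],-51],
    [[-0.003,-0.014,0],-59.5],
    [[-0.003,-0.014,0],-68],
    [[-0.003,-0.014,0],-76.5],
    [[-0.003,-0.014,0],-85],
    [[-0.003,-0.014,0],-90],
    [[-0.003,-0.014,0],-90],
    [[-0.003,-0.014,0],-90],
  ],
  claw=-0.3,
)

```text
time_s: 14.7
eef_pos: [0.5166, -0.0852, 0.2587]
tcp_rot: [-0.0, 0.698, 0.716, -0.0]
wrist_force: [-0.9, 0.6, -0.4]
opening: 0.0555
```

```bash
python3 - <<'E'
from fit import *
s=ctrl.sense();print(np.round(s["eef_pos"],4),np.round(s["tcp_rot"],4),s["q"][5])
for z in(.157,.163):print(proj("scene",[.5177,-.0845,z]))
# mark: colour centroid
I={c:imaging.grab_frame(c) for c in("scene","top")}
for c in I:
    hsv=cv2.cvtColor(I[c],cv2.COLOR_BGR2HSV);m=cv2.inRange(hsv,(0,150,100),(4,255,255))|cv2.inRange(hsv,(175,150,100),(180,255,255))
    n,l,st,ce=cv2.connectedComponentsWithStats(m)
    print(c,[(st[i][4],np.round(ce[i],1).tolist()) for i in range(1,n) if st[i][4]>8])
E
```

```text
[ 0.5166 -0.0852  0.2587] [-2.000e-04  6.984e-01  7.157e-01 -5.000e-04] -0.2761649303396934
[256.83971617 191.8008877 ]
[256.61869338 189.63249882]
scene [(np.int32(15), [195.3, 199.1]), (np.int32(228), [362.3, 224.5]), (np.int32(27), [147.4, 229.1])]
top [(np.int32(21), [509.4, 174.8]), (np.int32(475), [296.3, 321.8])]
```

Request:
servo_tool(
  deltas=[
    [[0.001,0.001,0.04],0],
    [[0.001,0.001,0.07],0],
    [[0.001,0.001,0.085],0],
    [[0.001,0.001,0.092],0],
    [[0.001,0.001,0.092],0],
  ],
)

```text
time_s: 15.3
eef_pos: [0.5174, -0.0842, 0.1663]
tcp_rot: [-0.001, 0.698, 0.716, -0.001]
wrist_force: [-1.4, 0.5, 0.8]
opening: 0.0556
```

Request:
servo_tool(
  deltas=[
    [[0,0,0],0],
    [[0,0,0],0],
    [[0,0,0],0],
    [[0,0,0],0],
    [[0,0,0],0],
    [[0,0,0],0],
    [[0,0,0],0],
  ],
  claw=1,
  newtons=40,
)

```text
time_s: 16.0
eef_pos: [0.5198, -0.0843, 0.1675]
tcp_rot: [0.002, 0.698, 0.716, 0.001]
wrist_force: [14.4, 2.6, -4.9]
opening: 0.0135
```

```bash
python3 - <<'E'
from fit import *
I={c:imaging.grab_frame(c) for c in("scene","top")}
a=cv2.resize(I["scene"][165:225,145:225],None,fx=8,fy=8,interpolation=cv2.INTER_CUBIC)
cv2.imwrite("pics/c7.png",a)
s=ctrl.sense();print(np.round(s["eef_pos"],4))
E
```

```text
[ 0.5198 -0.0843  0.1675]
```

View pics/c7.png

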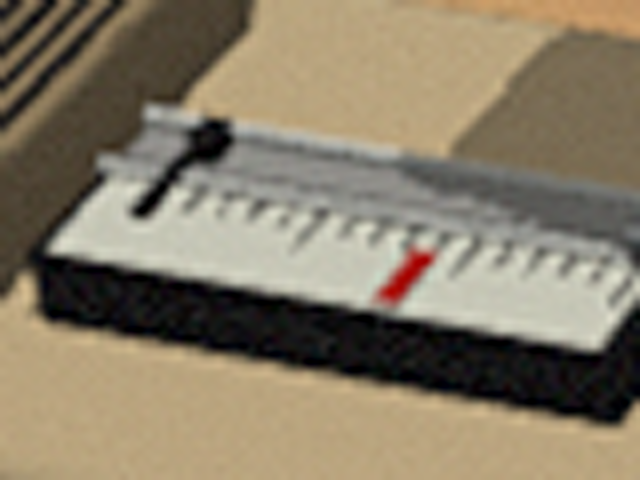

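```bash
python3 - <<'E'
from h import *
yw=.0265; Y=np.array([-np.sin(yw),np.cos(yw),0])
for u in((478.5,219.5),):print("mark tri",tri(ray("scene",(195.9,199.4)),ray("top",u)))
P=onz("scene",(162.8,190.8),.145);print("ptr",P,P@Y)
for z in(.135,.138,.140,.142,.144):
    M=onz("scene",(195.9,199.4),z);T=onz("top",(478.5,219.5),z);e=onz("scene",(199,196.3),z)-onz("scene",(192.8,202.5),z)
    print(z,M,"delta",(M-P)@Y,"top",T@Y-P@Y,"len",np.linalg.norm(e))
I=cv2.imread("pics/top6.png"); h=cv2.cvtColor(I,cv2.COLOR_BGR2HSV)
c=I[205:235,465:500].astype(int); w=np.clip(c[:,:,2]-np.maximum(c[:,:,0],c[:,:,1])-40,0,None);yy,xx=np.mgrid[205:235,465:500]
print("top red",(w*xx).sum()/w.sum(),(w*yy).sum()/w.sum())
d=I[205:250,515:540].min(2)<0
g=I[215:240,518:536].max(2);print([(215+i,518+int(r.argmin()),int(r.min())) for i,r in enumerate(g)])
E
```

```text
mark tri (array([ 0.56835094, -0.2163339 ,  0.14181717]), [np.float64(0.0004509821322866282), np.float64(0.000450982132286697)])
ptr [ 0.56483035 -0.30386169  0.145     ] -0.31872125370992743
0.135 [ 0.56010264 -0.22136742  0.135     ] delta 0.08259057865927379 top 0.08508996126142651 len 0.026517714662006503
0.138 [ 0.56373994 -0.21892591  0.138     ] delta 0.0849348467693443 top 0.08591333932754153 len 0.02642222776477871
0.14 [ 0.56616481 -0.21729824  0.14      ] delta 0.08649769217605781 top 0.08646225803828478 len 0.026358569833293665
0.142 [ 0.56858967 -0.21567058  0.142     ] delta 0.08806053758277142 top 0.08701117674902806 len 0.026294911901808615
0.144 [ 0.57101454 -0.21404291  0.144     ] delta 0.08962338298948502 top 0.08756009545977136 len 0.026231253970323356
top red nan nan
[(215, 535, 115), (216, 518, 121), (217, 518, 122), (218, 518, 124), (219, 525, 95), (220, 525, 70), (221, 525, 73), (222, 526, 80), (223, 526, 72), (224, 526, 67), (225, 526, 68), (226, 526, 71), (227, 526, 72), (228, 526, 70), (229, 526, 73), (230, 526, 58), (231, 527, 35), (232, 527, 27), (233, 527, 43), (234, 527, 57), (235, 527, 53), (236, 527, 44), (237, 527, 33), (238, 527, 38), (239, 527, 29)]<stdin>:10: RuntimeWarning: invalid value encountered in scalar divide
```

Request:
servo_tool(
  deltas=[
    [[0.001,0.001,0],0],
    [[0.003,0.002,0],0],
    [[0.006,0.002,0],0],
    [[0.01,0.002,0],0],
    [[0.015,0.002,0],0],
    [[0.02,0.002,0],0],
    [[0.025,0.002,0],0],
    [[0.03,0.002,0],0],
    [[0.035,0.002,0],0],
    [[0.04,0.002,0],0],
    [[0.045,0.002,0],0],
    [[0.05,0.002,0],0],
    [[0.055,0.002,0],0],
    [[0.06,0.002,0],0],
    [[0.065,0.002,0],0],
    [[0.07,0.002,0],0],
    [[0.074,0.002,0],0],
    [[0.077,0.002,0],0],
    [[0.079,0.002,0],0],
    [[0.08,0.002,0],0],
  ],
)

```text
time_s: 18.1
eef_pos: [0.5179, -0.0044, 0.1674]
tcp_rot: [0.0, 0.698, 0.716, -0.001]
wrist_force: [-12.0, -4.1, 6.0]
opening: 0.0133
```

```bash
cat > m.py <<'E'
from h import *
import sys
s=ctrl.sense();print(np.round(s["eef_pos"],4),np.round(s["wrist_force"],1),s["opening"])
I={c:imaging.grab_frame(c) for c in("scene","top")}
a=cv2.resize(I["scene"][170:220,160:230],None,fx=8,fy=8,interpolation=cv2.INTER_CUBIC)
b=cv2.resize(I["scene"][170:250,280:350],None,fx=3.4,fy=5,interpolation=cv2.INTER_CUBIC)
cv2.imwrite(f"pics/{sys.argv[1]}.png",np.hstack([a,b]))
for n in("pointer","mark","target_eye","hook"):
    print(n,[(c,np.round(k["xy"],1).tolist(),round(k["p"],2)) for c in I for k in landmark_of(c,n)[:3]])
E
python3 m.py c8
```

```text
[ 0.5179 -0.0044  0.1674] [-12.   -4.1   6. ] 0.013319208297169814
pointer [('scene', [194.9, 191.8], 0.89), ('top', [482.7, 223.1], 0.8)]
mark [('scene', [198.7, 230.0], 0.16), ('top', [479.3, 221.4], 0.5)]
target_eye [('scene', [361.7, 277.4], 0.86), ('scene', [330.1, 217.6], 0.67), ('top', [256.1, 190.0], 0.94), ('top', [316.4, 252.5], 0.66), ('top', [144.9, 230.6], 0.46)]
hook [('scene', [324.9, 211.1], 0.62), ('scene', [369.1, 218.7], 0.24), ('top', [179.8, 345.8], 0.69), ('top', [317.3, 251.0], 0.65)]
```

View pics/c8.png

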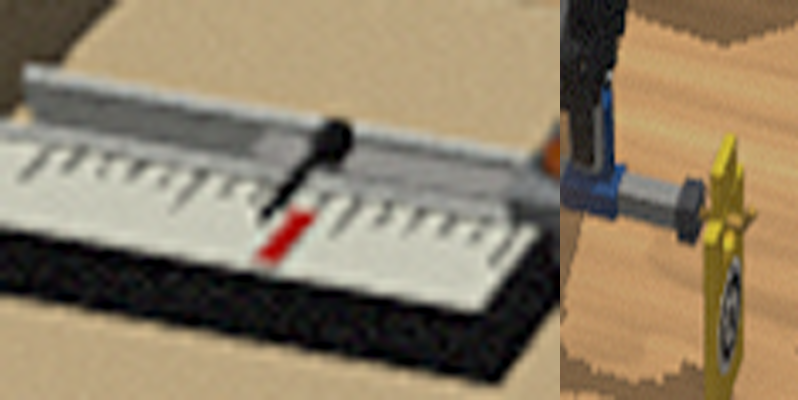

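```bash
python3 - <<'E'
from h import *
yw=.0265; Y=np.array([-np.sin(yw),np.cos(yw),0])
P=onz("scene",(160+265/8,170+214/8),.145);print("ptr",P)
for z in(.138,.14,.142):
    M=onz("scene",(160+286.5/8,170+237/8),z);print(z,M,(M-P)@Y)
c=cv2.imread("pics/top6.png") 
I=imaging.grab_frame("top"); cv2.imwrite("pics/c9.png",cv2.resize(I[200:255,455:545],None,fx=8,fy=8,interpolation=cv2.INTER_CUBIC))
E
```

```text
ptr [ 0.56478597 -0.2243929   0.145     ]
0.138 [ 0.56459955 -0.21868941  0.138     ] 0.005706426787689291
0.14 [ 0.56702234 -0.21706231  0.14      ] 0.007268757473553503
0.142 [ 0.56944514 -0.21543521  0.142     ] 0.00883108815941761
```

View pics/c9.png

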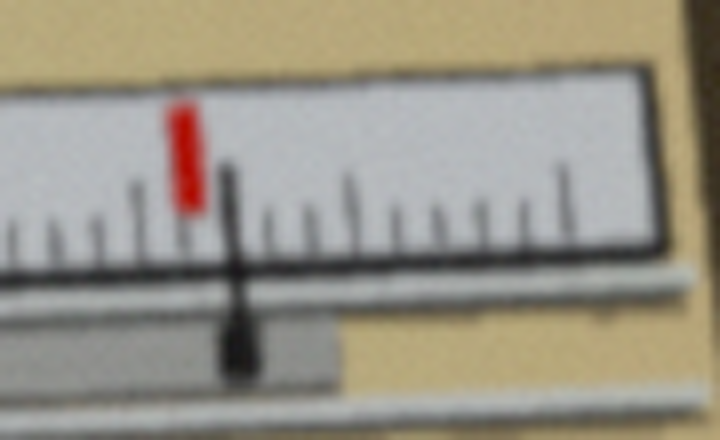

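The top crop shows the pointer at x≈229 and the red mark at x≈189 on row 190. That's about 8 mm after parallax, and the scene view gives 7–8 mm. I'll draw out 8 mm more.

Request:
servo_tool(
  deltas=[
    [[0.001,-0.0005,0],0],
    [[0.003,-0.001,0],0],
    [[0.005,-0.001,0],0],
    [[0.007,-0.001,0],0],
    [[0.008,-0.001,0],0],
    [[0.008,-0.001,0],0],
    [[0.008,-0.001,0],0],
    [[0.008,-0.001,0],0],
    [[0.008,-0.001,0],0],
    [[0.008,-0.001,0],0],
    [[0.008,-0.001,0],0],
    [[0.008,-0.001,0],0],
  ],
)

```text
time_s: 19.85
eef_pos: [0.5175, 0.0032, 0.1675]
tcp_rot: [0.001, 0.698, 0.716, -0.0]
wrist_force: [5.9, -2.8, -8.6]
opening: 0.0132
```

```bash
python3 - <<'E'
from h import *
s=ctrl.sense();print(np.round(s["eef_pos"],4),np.round(s["wrist_force"],1),s["opening"])
I=imaging.grab_frame("top"); J=imaging.grab_frame("scene")
a=cv2.resize(I[205:250,460:515],None,fx=8,fy=8,interpolation=cv2.INTER_CUBIC)
b=cv2.resize(J[175:247,270:360],None,fx=4,fy=5,interpolation=cv2.INTER_CUBIC)
cv2.imwrite("pics/c10.png",np.hstack([a,b]))
for n in("target_eye","hook"):
    for x in landmark_of("scene",n)[:4]:
        for y in landmark_of("top",n)[:4]:
            p,e=tri(ray("scene",x["xy"]),ray("top",y["xy"]))
            if max(e)<.005:print(n,np.round(p,4))
E
```

```text
[0.5175 0.0032 0.1675] [ 5.9 -2.8 -8.6] 0.013197286224542625
target_eye [0.6404 0.2017 0.0928]
target_eye [0.5168 0.0938 0.12  ]
target_eye [0.5758 0.4231 0.0679]
hook [0.5123 0.0945 0.1303]
```

View pics/c10.png

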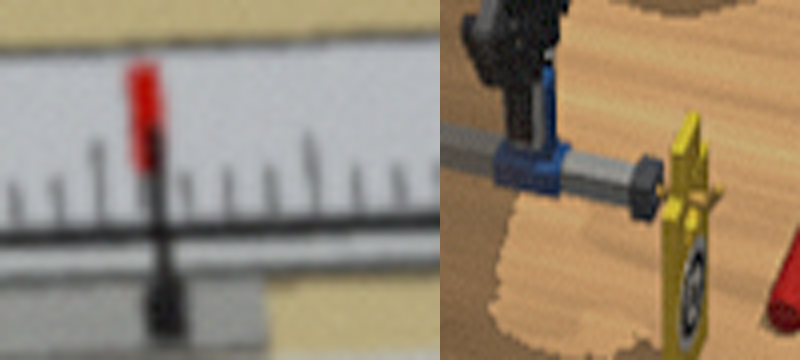

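Request:
servo_tool(
  deltas=[
    [[0.0005,0,0],0],
    [[0.001,0,0],0],
    [[0.001,0,0],0],
    [[0.001,0,0],0],
    [[0.001,0,0],0],
    [[0.001,0,0],0],
    [[0.001,0,0],0],
    [[0.001,0,0],0],
    [[0.001,0,0],0],
    [[0.001,0,0],0],
    [[0.001,0,0],0],
    [[0.001,0,0],0],
  ],
)

```text
time_s: 21.45
eef_pos: [0.5175, 0.0042, 0.1675]
tcp_rot: [0.001, 0.698, 0.716, -0.0]
wrist_force: [4.3, -3.7, -5.8]
opening: 0.013
```

```bash
python3 - <<'E'
from h import *
s=ctrl.sense();print(np.round(s["eef_pos"],4),np.round(s["wrist_force"],1),s["opening"])
I=imaging.grab_frame("top")[205:250,460:515]
for r in range(14,22):print(r,I[r,14:24,2].tolist(),I[r,14:24,1].tolist())
print(ctrl.job_done())
E
```

```text
[0.5175 0.0042 0.1675] [ 4.3 -3.7 -5.8] 0.01296469873930264
14 [181, 179, 164, 163, 163, 162, 172, 181, 180, 186] [185, 169, 98, 31, 21, 54, 114, 170, 183, 186]
15 [181, 177, 154, 139, 132, 139, 168, 178, 182, 181] [185, 166, 100, 36, 25, 54, 117, 168, 184, 186]
16 [179, 175, 147, 108, 82, 112, 159, 178, 181, 182] [182, 170, 104, 42, 25, 50, 105, 167, 183, 186]
17 [179, 176, 154, 102, 59, 99, 155, 176, 183, 180] [181, 169, 114, 49, 26, 40, 101, 163, 185, 183]
18 [181, 180, 163, 113, 61, 90, 153, 177, 181, 182] [183, 171, 121, 57, 26, 31, 92, 163, 185, 184]
19 [180, 178, 159, 116, 62, 89, 157, 176, 181, 181] [184, 172, 125, 61, 24, 30, 92, 160, 184, 185]
20 [181, 178, 162, 119, 67, 86, 152, 175, 174, 177] [183, 175, 137, 72, 32, 33, 93, 160, 176, 182]
21 [183, 180, 168, 122, 64, 76, 139, 169, 159, 158] [184, 180, 156, 96, 39, 47, 104, 161, 162, 161]
the job is handed in; nothing more can be done
None
```

I did all the steps and handed the job in at about 21.5 s; it reported no verdict. I hung the yellow target on the hook and released it, pushed the lock button in, then drew the arm out by the fin about 88 mm and held it there.

Last checks:
- **Pointer:** In the last top picture the blade lies on the centre of the red mark, within about 1 mm allowing for parallax.
- **Grip:** The fingers are closed on the fin at 13 mm opening, with about 4 N along the draw direction, which matches the spring. Some side and vertical load (about 4–6 N) remains in the grip.
- **Target:** The last views, taken 1 mm before the final nudge, show it hanging upright on the straight part of the hook. The networks put its eye about 10 mm below the hook's axis, level with the hook's middle along the arm. Sideways they read about 4–5 mm off, within the 9 mm limit.
- **Lock button:** It was pushed to a hard stop at 28 N and looks lower in the picture. The lock network barely saw it move, but the arm came free, so it is in by more than about 4 mm. I could not read its exact travel.
- **Other things:** I did not measure the lens barrel, bulb, screwdriver or slide mount again. The moves stayed clear of them.

I viewed 12 pictures, two over the budget of 10.

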